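# Clamp a guitar bridge in the bench press

## Task

Slide the guitar bridge along its grooved bed until it is fully home against the end stop. Then clamp it there: pinch both release tabs of the press's knob, turn the knob clockwise until the rubber foot bears snugly on the bridge without crushing it, and let go so that both tabs spring fully out and lock the knob. Leave the things around it alone.

Things in the scene. Friction and masses are not known exactly. Their poses are not given: they have to be found in the camera images.
- press: Grey C-frame bench press, fixed. Origin on the bench straight below the knob's and foot's axis, z up. Post on its +x side: x 39 to 75 mm, y +-25 mm; base plate x 36 to 108, y +-50 mm. Head over the bed: x -40 to 76 mm, y +-41 mm, height 57 to 77 mm, with a ring of r 41 mm on top up to 85 mm.
- knob_grip (a point): Centre of the knob's grip on its vertical axis, 116 mm above the bench; turns with the knob. z up, y through the two tabs, x along the black bar (50 mm long, 26 mm thick, top at 132 mm). A grey tab on each flat side: 24 mm wide, height 100 to 130 mm, outer faces 46 mm apart out, 32 mm fully pressed. Below it a round skirt, r 40 mm, top at 91 mm.
- knob (a joint): Knob turn, rad: 0 at the start, grows clockwise from above, ends at 1.55. Locked while either tab is out. Once the foot touches, its force grows about 50 N per rad, the knob's moment 0.43 N m per rad above a steady friction of 0.025 N m (snug: 0.045 to 0.13 above it). When let go it may slip back up to 0.12 rad (6 N) to the next locking tooth, so turn until about 13 N.
- tab_a (a joint): How far the tab on the +y side of the knob is pressed in, m: 0 fully out (locks), 0.007 fully in; the knob is free from 0.006 on, both tabs in. Its spring gives 3.5 N at 0, 9 N fully in; a pinch of 12 to 25 N holds both in while turning.
- tab_b (a joint): The same for the tab on the -y side of the knob.
- bridge_mid (a point): Centre of the loose guitar bridge: dark wooden bar 155 mm long (its y), 28 mm wide, 12 mm high, 55 g; this point is half-way up, 24 mm above the bench. It lies in the bed's groove 15 to 40 mm short of home, on the +y side; its top is 6 mm above the rails.
- seat (a point): Where bridge_mid is once the bridge is home. On the fixed wooden bed, 24 mm above the bench, on the press's axis. The groove runs along this y: floor 18 mm above the bench, 31 mm wide, rails 8 mm wide and 6 mm high. Stop block across its -y end: face at y = -77.5 mm, 10 mm high. +y end open, floor to y = 125 mm: push the bridge's +y end towards -y.
- glue_mid (a point): A bystander: glue bottle 48 mm across, 130 mm tall, standing; this point is its centre, 65 mm up. Leave it alone.
- driver_mid (a point): A bystander: screwdriver 190 mm long, lying; this point is at its middle. Leave it alone.
- pincup_mid (a point): A bystander: steel cup 68 mm across, 60 mm tall; this point is its centre, 30 mm up. Leave it alone.
- foot_axis (a point): Fixed point on the press's axis, 50 mm above the bench, where the rubber foot (20 mm across) hangs under the head. The foot sinks 8.5 mm per rad of knob turn. It was left at an unknown height, 1 to 9 mm above the bridge: the turn needed differs each time and is found by feel. Snug is 5 to 16 N of foot force; over 25 N crushes the wood.
Mind the look-alikes: they are no part of the job. Of the things shaped like the part that bears bridge_mid, the dark wooden one is meant.

How it is judged:
On the way, in this order (a step that is already met when the one before it is completed fails the run):
1. the bridge is home against the stop (horizontal distance between bridge_mid and seat below 0.003 m and z of bridge_mid in the frame of seat below 0.002 m), for 0.2 s.
2. both tabs are pinched in (value of joint each of tab_a, tab_b above 0.005 m), for 0.2 s.
3. the knob is turned until the foot bears on the bridge (contact force between press and bridge above 4 N), for 0.2 s.
At the end, for the whole second after the job is handed in: The bridge lies in its groove within 3 mm of its seat, the foot presses on it with 5 to 16 N, both tabs are out to within 1.5 mm, the knob is at rest (all of step 1 and contact force between press and bridge between 5 and 16 N and value of joint each of tab_a, tab_b below 0.0015 m and velocity of joint knob between -0.05 and 0.05 rad/s); the robot touches nothing.
It fails at once if the bridge is crushed: the foot presses with more than 25 N (contact force between press and bridge above 25 N).
It fails at once if a bystander is moved more than 20 mm (distance of any of glue_mid, driver_mid, pincup_mid from where it was at the start of the episode above 0.02 m).
It also fails if it takes over 69 s, if anything falls off the work surface, if the arm or the gripper's body presses on something with over 40 N, if the wrist force passes 120 N, or if a joint passes its speed limit or range.

## Robot

A 6-joint arm with a two-finger parallel gripper is mounted at the origin on the work surface. World frame = base frame: x ahead of the robot, y to its left, z up, the work surface at z = 0. Lengths are in m, angles in rad, forces in N, time in s.
With the tool pointing down it reaches from about 0.3 to 0.875 m from the base axis. Payload 6.4 kg.
Tool frame: the origin (TCP) lies between the finger pads; the fingertips stand ctrl.finger_overhang ahead of it and the grasp point (between the pads) is the TCP (ctrl.finger_overhang is the distance from the TCP to the fingertips, in m); z points along the fingers, y is the direction in which the jaws open and shut (so a half turn about z gives the same grasp; the last joint's range is limited). The gripper opens to 85 mm and grips with 20 to 120 N. Pads are 22 mm wide; open, the fingers measure 114 mm over their backs; the gripper's body (76 mm by 85 mm) begins 54 mm behind the grasp point. The pads swing forward as they close: fully open they stand 13 mm farther back than shut.
Start: joints at [1.117, 0.181, 1.607, -0, 1.354, -0.206], TCP at [0.141, 0.557, 0.25] pointing down, gripper open.
Joint ranges: [-2.99, 2.99], [-0.89, 2.07], [0.3, 2.58], [-1.14, 4.28], [0, 2.63], [-3.12, 3.12]. Speed limits (rad/s): [2.57, 2.57, 3.01, 3.14, 3.14, 3.14].

## Interface

Orientations are given as a unit quaternion [w, x, y, z].
In Python, from bench import ctrl gives the robot as it stands.
- The arm moves only by the shell command python3 -m inch 'ROWS' [OPENING]. ROWS is JSON, a list of rows, each an object with "travel": the shift along the tool's x, y, z in mm, a list of three; "twist": the turn about the tool's z in rad. A call has 1 to 5 rows; each row is the pose to reach, as a shift and turn from the pose commanded when the call began, along the tool's axes at that moment; what a row does not reach only later rows make up. A row lasts 1/12 s, in which the tool goes at most 41.7 mm and 7.16 degrees, less where a joint would pass 70% of its speed; a pose out of reach is approached as far as the arm can. A call with a gripper value outside its range is refused whole. OPENING is the closure in counts, from 0 (fully open) to 255 (shut), set as the call begins (- or left out, the last holds). The fingers move at their own pace and stop on an object; the grip force is fixed at half the most. Time passes only in rows, so rows that repeat a pose let the fingers close. It gives the time, the measured TCP pose, the force and the opening at its end, in the units of the state.
- ctrl.get_obs(): the state, without advancing time (a new reading comes with each control period).
- ctrl.camera(name): name is "scene" or "top" or "wrist"; returns a dict with "img" (480x640x3 uint8, blue, green, red), "mtx" (3x3 intrinsics, pixels), "dist_coeffs" ([k1, k2, p1, p2, k3] as OpenCV has them; the pictures are not rectified), "extrinsics" (4x4, takes a point from camera to world coordinates). Camera axes: x right, y down, z forward; pixel columns grow to the right and rows downward; lengths in m; the calibration is good to about 2 mm. A picture is of the moment at which its call begins. There is no depth.
- ctrl.hand_in(): hands the job in, once; it reports no verdict.
The state is a dict: "time_s": time; "q": joint angles; "dq": joint speeds; "joint_efforts": joint torques, N m; "eef_pos": TCP position; "eef_rot": TCP orientation; "wrist_force": force on the tool from outside, world axes, zero at the start; "torque": the same for the moment, N m; "opening": opening from 0.0 (shut) to 1.0 (fully open).
Only numpy, scipy, OpenCV 4.12 (cv2) and the standard library are available. Lean on these libraries where they do the work, as an engineer would, in place of code of your own. Each camera call takes 0.05 s, during which the arm holds its last target. There are 200 camera calls.

## Working session

There is one attempt and no reset: what is moved stays moved. The work goes in short steps, Python scripts to look and compute and a shell command to move; the robot and the scene stay as the last step left them, time stands still between calls to the robot, and variables do not carry over. Pictures are saved under pics/ and viewed, about 8 in all and at most 12, crops included, and the job is handed in when it is done.

```bash
ls; mkdir -p pics; python3 - <<'E'
from bench import ctrl
import cv2,numpy as np
print(ctrl.get_obs(), ctrl.finger_overhang)
for n in ["scene","top"]:
    c=ctrl.camera(n); cv2.imwrite(f"pics/{n}0.png",c["img"]); np.savez(f"pics/{n}0.npz",**c)
    print(n,c["extrinsics"].round(3).tolist(),c["mtx"].round(1).tolist(),c["dist_coeffs"])
E
```

```text
pics
{'time_s': 0.0, 'q': array([ 1.11669480e+00,  1.81531973e-01,  1.60802051e+00,  2.69120640e-06,
        1.35381329e+00, -2.06295500e-01]), 'dq': array([ 1.38719318e-04, -2.24392322e-04,  2.68187420e-06,  2.29220876e-04,
       -7.73364101e-04, -1.56550253e-03]), 'joint_efforts': array([-8.89229723e-04, -4.44873869e+01, -3.51331115e+01, -3.15723782e-04,
        9.26148175e-03,  2.88216904e-05]), 'eef_pos': array([0.14077721, 0.5569547 , 0.24938319]), 'eef_rot': array([-2.88692001e-04,  1.23586472e-01,  9.92333411e-01, -8.38237657e-04]), 'wrist_force': array([ 0.24880122, -0.56158557, -0.59118405]), 'torque': array([ 0.02592355,  0.00767779, -0.01938487]), 'opening': 0.997365364943658} 0.019
scene [[-0.842, 0.459, -0.282, 0.776], [0.539, 0.719, -0.438, 0.513], [0.001, -0.521, -0.853, 1.107], [0.0, 0.0, 0.0, 1.0]] [[527.9, 0.0, 317.7], [0.0, 527.9, 243.5], [0.0, 0.0, 1.0]] [-0.06145493  0.          0.          0.          0.        ]
top [[0.035, -0.974, 0.223, 0.097], [-0.999, -0.033, 0.012, -0.008], [-0.005, -0.224, -0.975, 1.732], [0.0, 0.0, 0.0, 1.0]] [[593.9, 0.0, 323.6], [0.0, 593.9, 239.2], [0.0, 0.0, 1.0]] [-0.01144579  0.          0.          0.          0.        ]
```

View pics/top0.png

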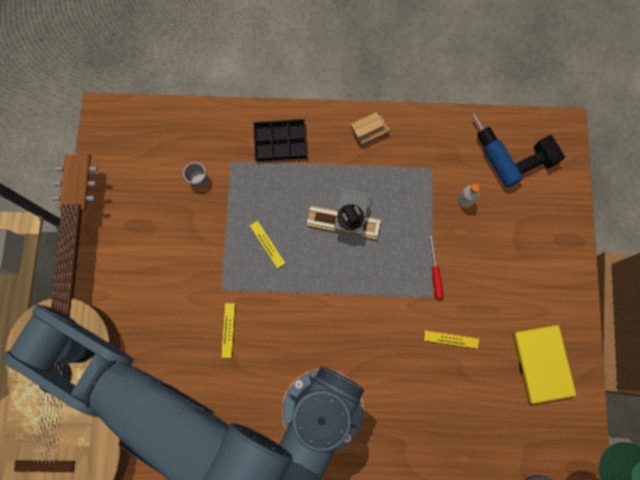

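View pics/scene0.png

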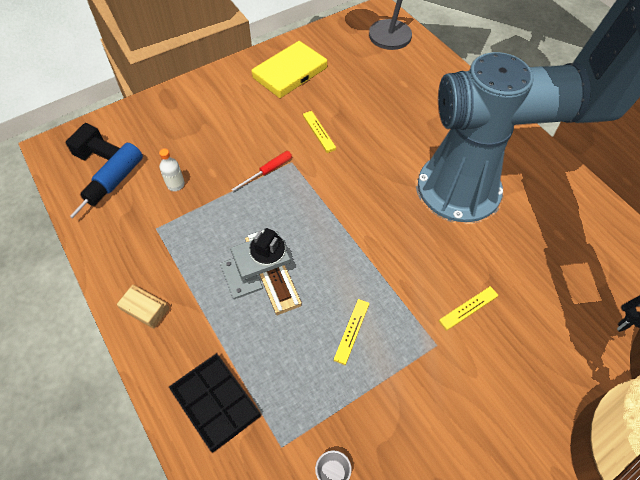

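The top picture shows the press at about (352,215), with the bed running from (308,218) to (380,230). The bridge sticks out at the left, which is world +y. The bottle (469,197), cup (195,175) and screwdriver (437,270) are well clear. I'll take an enlarged composite next.

```bash
python3 - <<'E'
import cv2,numpy as np
a=cv2.imread("pics/top0.png")[180:250,295:395]; b=cv2.imread("pics/scene0.png")[220:320,215:315]
a=cv2.resize(a,None,fx=8,fy=8,interpolation=cv2.INTER_CUBIC)[:,:400*2]
b=cv2.resize(b,None,fx=6,fy=6,interpolation=cv2.INTER_CUBIC)
cv2.imwrite("pics/ca.png",a);cv2.imwrite("pics/cb.png",b)
E
```

```text
(no output)
```

View pics/ca.png

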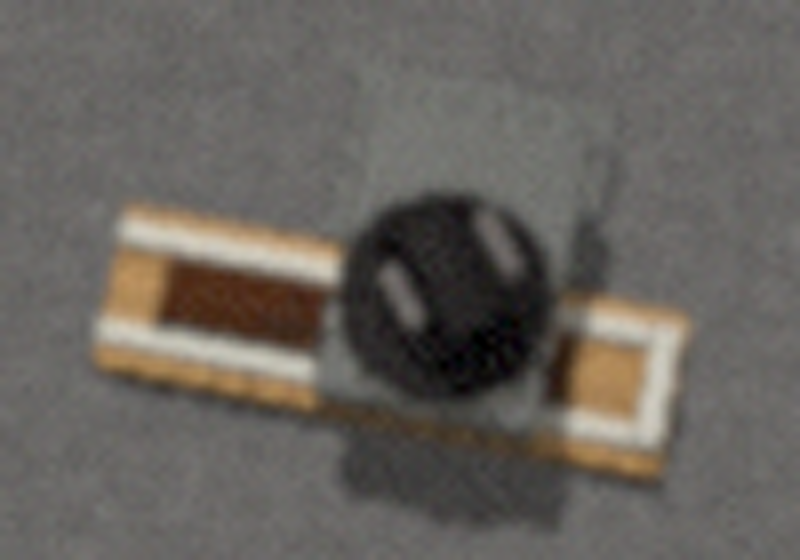

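View pics/cb.png

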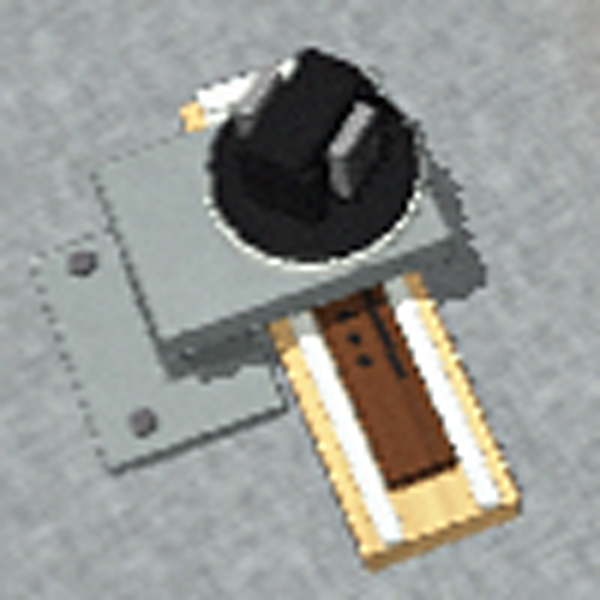

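The crop shows the knob skirt centred near (448,295) and the tabs at (400,297) and (498,245). The bed ends are at about (112,285) and (672,400), and the bridge's +y end is at (165,293).

```bash
cat > h.py <<'E'
import cv2,numpy as np
def ray(c,uv,z):
    p=cv2.undistortPoints(np.array([[uv]],float),c["mtx"],c["dist_coeffs"])[0,0]
    E=c["extrinsics"]; d=E[:3,:3]@[p[0],p[1],1]; o=E[:3,3]
    return (o+d*(z-o[2])/d[2])
E
python3 - <<'E'
import numpy as np
from h import *
T=np.load("pics/top0.npz");S=np.load("pics/scene0.npz")
t=lambda x,y,z:ray(T,(295+x/8-.5+.06,180+y/8-.5+.06),z)[:2].round(4)
s=lambda x,y,z:ray(S,(215+x/6-.5,220+y/6-.5),z)[:2].round(4)
print("skirt",t(448,295,.091),s(316,160,.091))
A,B=t(400,297,.127),t(498,245,.127); print("tabs top",A,B,np.degrees(np.arctan2(*(A-B)[::-1])),np.linalg.norm(A-B))
A2,B2=s(363,110,.130),s(270,85,.130); print("tabs scene",A2,B2,np.degrees(np.arctan2(*(A2-B2)[::-1])))
P=[t(125,207,.024),t(98,368,.024),t(688,315,.024),t(662,478,.024)];print("bed corners",P)
for a,b in((0,2),(1,3)):
    d=P[a]-P[b];print(np.degrees(np.arctan2(d[1],d[0])),np.linalg.norm(d))
print("bridge end",t(165,293,.03),s(423,478,.03))
Q=[s(375,570,.018),s(520,495,.024)];print(Q)
E
```

```text
skirt [ 0.5422 -0.0619] [ 0.5406 -0.0638]
tabs top [ 0.5311 -0.044 ] [ 0.5511 -0.0778] 120.61348102116591 0.03927390991485315
tabs scene [ 0.5246 -0.0509] [ 0.5479 -0.0786] 130.06904469802714
bed corners [array([0.5904, 0.0574]), array([0.528 , 0.0649]), array([ 0.5557, -0.1534]), array([ 0.4932, -0.1447])]
80.6523132886702 0.21363691160471313
80.57314407002772 0.212469291898853
bridge end [0.556 0.041] [0.5618 0.044 ]
[array([0.5938, 0.0616]), array([0.5335, 0.067 ])]
```

```bash

python3 -m inch '[{"travel":[-26,-19,0],"twist":0},{"travel":[-53,-38,0],"twist":0},{"travel":[-79,-57,0],"twist":0},{"travel":[-106,-76,0],"twist":0},{"travel":[-132,-95,0],"twist":0}]' 255
python3 -m inch '[{"travel":[-26,-19,0],"twist":0},{"travel":[-53,-38,0],"twist":0},{"travel":[-79,-57,0],"twist":0},{"travel":[-106,-76,0],"twist":0},{"travel":[-132,-95,0],"twist":0}]'
python3 -m inch '[{"travel":[-26,-19,0],"twist":0},{"travel":[-53,-38,0],"twist":0},{"travel":[-79,-57,0],"twist":0},{"travel":[-106,-76,0],"twist":0},{"travel":[-132,-95,0],"twist":0}]'
python3 -m inch '[{"travel":[-26,-19,0],"twist":0},{"travel":[-53,-38,0],"twist":0},{"travel":[-79,-57,0],"twist":0},{"travel":[-106,-76,0],"twist":0},{"travel":[-132,-95,0],"twist":0}]'
python3 -m inch '[{"travel":[0,0,0],"twist":0.12},{"travel":[0,0,0],"twist":0.24},{"travel":[0,0,0],"twist":0.36},{"travel":[0,0,0],"twist":0.48},{"travel":[0,0,0],"twist":0.6}]'
python3 -m inch '[{"travel":[0,0,0],"twist":0.12},{"travel":[0,0,0],"twist":0.24},{"travel":[0,0,0],"twist":0.36},{"travel":[0,0,0],"twist":0.48},{"travel":[0,0,0],"twist":0.6}]'
python3 -m inch '[{"travel":[0,0,0],"twist":0.1},{"travel":[0,0,0],"twist":0.2},{"travel":[0,0,0],"twist":0.287},{"travel":[0,0,0],"twist":0.287}]'
python3 - <<'E'
from bench import ctrl
import cv2,numpy as np
from scipy.spatial.transform import Rotation as R
o=ctrl.get_obs();q=o["eef_rot"];print(o["q"],R.from_quat([*q[1:],q[0]]).as_matrix().round(3))
c=ctrl.camera("wrist");cv2.imwrite("pics/w1.png",c["img"]);np.savez("pics/w1.npz",**c);print(c["extrinsics"].round(3).tolist(),c["mtx"][0,0])
E
```

```text
time_s: 0.52
eef_pos: [0.2461, 0.4316, 0.2499]
eef_rot: [-0.0, 0.123, 0.992, -0.0]
wrist_force: [1.0, 0.2, 0.4]
opening: 0.299
time_s: 0.93
eef_pos: [0.3509, 0.307, 0.2501]
eef_rot: [-0.0, 0.124, 0.992, -0.0]
wrist_force: [0.9, 0.6, 0.0]
opening: 0.001
time_s: 1.35
eef_pos: [0.4557, 0.1825, 0.25]
eef_rot: [-0.0, 0.124, 0.992, -0.0]
wrist_force: [-0.6, 0.6, 0.4]
opening: 0.0
time_s: 1.77
eef_pos: [0.5603, 0.0581, 0.2498]
eef_rot: [-0.0, 0.124, 0.992, 0.0]
wrist_force: [-0.3, 0.6, 0.3]
opening: 0.004
time_s: 2.18
eef_pos: [0.5594, 0.0594, 0.2497]
eef_rot: [-0.001, 0.414, 0.91, -0.0]
wrist_force: [-0.7, 0.0, -0.2]
opening: 0.001
time_s: 2.6
eef_pos: [0.5594, 0.0596, 0.2498]
eef_rot: [-0.0, 0.665, 0.747, -0.0]
wrist_force: [-1.2, 0.1, -0.8]
opening: 0.001
time_s: 2.93
eef_pos: [0.5594, 0.0596, 0.2498]
eef_rot: [-0.0, 0.764, 0.646, -0.0]
wrist_force: [-0.2, 0.3, 0.2]
opening: -0.003
[-1.04814196e-01  1.54257066e-01  1.63856850e+00  2.99669616e-05
  1.34975123e+00  6.21985096e-02] [[ 0.166  0.986 -0.001]
 [ 0.986 -0.166  0.   ]
 [-0.    -0.001 -1.   ]]
[[0.986, -0.158, -0.051, 0.573], [-0.167, -0.937, -0.307, 0.138], [0.001, 0.312, -0.95, 0.375], [0.0, 0.0, 0.0, 1.0]] 330.7841715440627
```

View pics/w1.png

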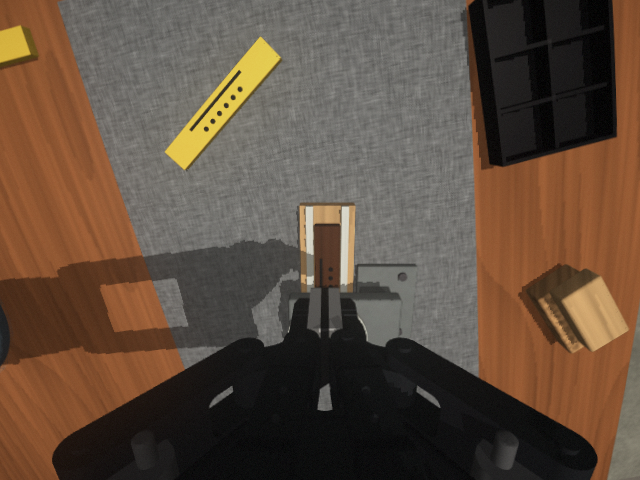

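The wrist view shows the bridge's +y end at (327,224), the bed's open end at (327,204), and the groove aligned with the tool.

```bash
python3 - <<'E'
import numpy as np
from h import *
W=np.load("pics/w1.npz");o=np.array([.5594,.0596,0])
for n,uv,z in(("bridge end",(327,224),.03),("bed L",(300,203),.018),("bed R",(354,203),.018),("rail L near",(301,290),.024),("rail R near",(354,290),.024)):
    p=ray(W,uv,z); d=(p-o)[:2]; print(n,p[:2].round(4),"tool",(d@[.166,.986]).round(4),(d@[.986,-.166]).round(4))
E
```

```text
bridge end [0.5602 0.0428] tool -0.0164 0.0036
bed L [0.5345 0.068 ] tool 0.0042 -0.026
bed R [0.5929 0.0582] tool 0.0041 0.0332
rail L near [ 0.5166 -0.0331] tool -0.0985 -0.0268
rail R near [ 0.5781 -0.0436] tool -0.0986 0.0356
```

```bash

python3 -m inch '[{"travel":[3,3,32],"twist":0},{"travel":[3,3,64],"twist":0},{"travel":[3,3,96],"twist":0},{"travel":[3,3,128],"twist":0},{"travel":[3,3,160],"twist":0}]'
python3 -m inch '[{"travel":[0,0,15],"twist":0},{"travel":[0,0,28],"twist":0},{"travel":[0,0,38],"twist":0},{"travel":[0,0,42],"twist":0},{"travel":[0,0,42],"twist":0}]'
python3 - <<'E'
from bench import ctrl
import cv2
c=ctrl.camera("scene");i=c["img"][180:330,160:360];cv2.imwrite("pics/s2.png",cv2.resize(i,None,fx=4,fy=4,interpolation=cv2.INTER_CUBIC))
E
```

```text
time_s: 3.4
eef_pos: [0.5629, 0.0621, 0.0888]
eef_rot: [0.0, 0.762, 0.648, 0.0]
wrist_force: [0.7, -0.5, -0.4]
opening: 0.003
time_s: 3.82
eef_pos: [0.5631, 0.062, 0.0479]
eef_rot: [-0.0, 0.762, 0.647, -0.0]
wrist_force: [0.2, -0.0, 0.5]
opening: 0.002
```

View pics/s2.png

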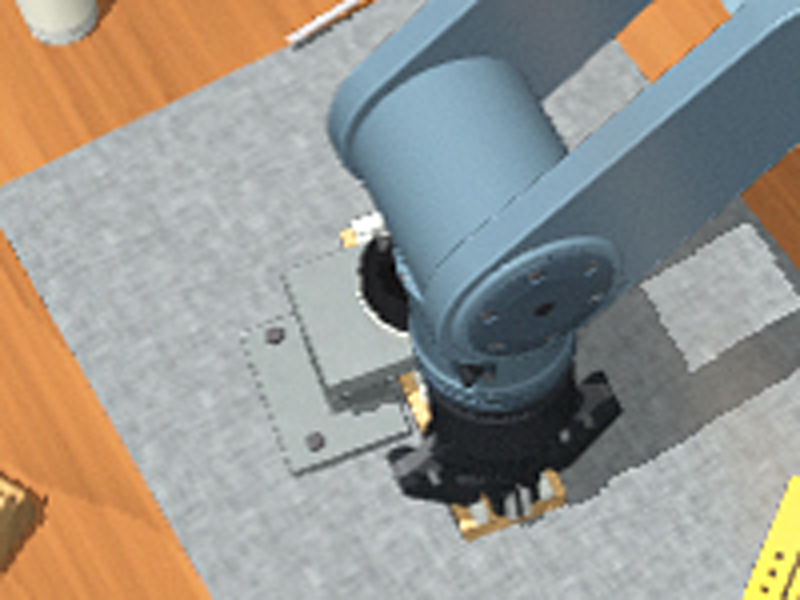

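The fingertips are over the open end of the groove beyond the bridge. I'll lower slightly and push.

```bash

python3 -m inch '[{"travel":[0,0,2],"twist":0},{"travel":[0,0,4],"twist":0},{"travel":[0,0,4],"twist":0}]'
python3 -m inch '[{"travel":[-4,0,0],"twist":0},{"travel":[-9,0,0],"twist":0},{"travel":[-14,0,0],"twist":0},{"travel":[-20,0,0],"twist":0},{"travel":[-25,0,0],"twist":0}]'
python3 -m inch '[{"travel":[-1,0,0],"twist":0},{"travel":[-2,0,0],"twist":0},{"travel":[-3,0,0],"twist":0},{"travel":[-4,0,0],"twist":0},{"travel":[-5,0,0],"twist":0}]'
python3 -m inch '[{"travel":[-1,0,0],"twist":0},{"travel":[-1.5,0,0],"twist":0},{"travel":[-2,0,0],"twist":0}]'
python3 -m inch '[{"travel":[-1,0,0],"twist":0},{"travel":[-1.5,0,0],"twist":0},{"travel":[-2,0,0],"twist":0}]'
```

```text
time_s: 4.12
eef_pos: [0.5636, 0.062, 0.0448]
eef_rot: [0.0, 0.763, 0.647, 0.0]
wrist_force: [-0.2, -0.5, -0.4]
opening: -0.001
time_s: 4.53
eef_pos: [0.559, 0.0366, 0.0444]
eef_rot: [0.0, 0.763, 0.647, 0.0]
wrist_force: [0.3, 1.3, 0.6]
opening: -0.001
time_s: 4.95
eef_pos: [0.5582, 0.0325, 0.0443]
eef_rot: [-0.0, 0.763, 0.647, 0.0]
wrist_force: [-0.1, -0.0, 1.0]
opening: -0.001
time_s: 5.2
eef_pos: [0.5579, 0.0305, 0.0443]
eef_rot: [-0.0, 0.763, 0.647, -0.0]
wrist_force: [0.3, 1.0, 0.2]
opening: -0.001
time_s: 5.45
eef_pos: [0.5575, 0.0284, 0.0443]
eef_rot: [-0.0, 0.763, 0.647, -0.0]
wrist_force: [0.5, 0.6, 0.4]
opening: 0.001
```

```bash

for i in 1 2 3; do python3 -m inch '[{"travel":[-0.5,0,0],"twist":0},{"travel":[-1,0,0],"twist":0},{"travel":[-1,0,0],"twist":0}]' | grep -E "pos|wrist"; done
```

```text
eef_pos: [0.5574, 0.0274, 0.0443]
wrist_force: [-0.4, -0.3, 0.9]
eef_pos: [0.5572, 0.0264, 0.0442]
wrist_force: [-0.0, 0.9, 0.7]
eef_pos: [0.5571, 0.0257, 0.0443]
wrist_force: [0.6, 2.1, 0.6]
```

```bash

for i in 1 2 ; do python3 -m inch '[{"travel":[-0.5,0,0],"twist":0},{"travel":[-1,0,0],"twist":0},{"travel":[-1,0,0],"twist":0}]' | grep -E "pos|wrist"; done
```

```text
eef_pos: [0.5571, 0.0255, 0.0443]
wrist_force: [2.1, 6.6, -0.3]
eef_pos: [0.5571, 0.0254, 0.0444]
wrist_force: [2.3, 10.6, 1.3]
```

```bash

python3 -m inch '[{"travel":[5,0,0],"twist":0},{"travel":[12,0,0],"twist":0},{"travel":[12,0,-30],"twist":0},{"travel":[12,0,-65],"twist":0},{"travel":[12,0,-100],"twist":0}]'
python3 -m inch '[{"travel":[0,0,-35],"twist":0},{"travel":[0,0,-70],"twist":0},{"travel":[0,0,-105],"twist":0},{"travel":[-30,0,-105],"twist":0},{"travel":[-60,0,-105],"twist":0}]' 0
python3 -m inch '[{"travel":[-39,0,0],"twist":0},{"travel":[-39,0,0],"twist":0.12},{"travel":[-39,0,0],"twist":0.24},{"travel":[-39,0,0],"twist":0.36},{"travel":[-39,0,0],"twist":0.48}]'
python3 -m inch '[{"travel":[0,0,0],"twist":0.12},{"travel":[0,0,0],"twist":0.24},{"travel":[0,0,0],"twist":0.32},{"travel":[0,0,0],"twist":0.32},{"travel":[0,0,0],"twist":0.32}]'
python3 - <<'E'
from bench import ctrl
import cv2,numpy as np
c=ctrl.camera("wrist");cv2.imwrite("pics/w3.png",c["img"]);np.savez("pics/w3.npz",**c)
E
```

```text
time_s: 7.12
eef_pos: [0.5577, 0.0356, 0.1444]
eef_rot: [-0.001, 0.763, 0.647, -0.001]
wrist_force: [1.3, 0.4, -0.3]
opening: -0.003
time_s: 7.53
eef_pos: [0.5504, -0.0237, 0.2528]
eef_rot: [0.003, 0.762, 0.648, 0.002]
wrist_force: [0.5, -0.8, -0.8]
opening: 0.708
time_s: 7.95
eef_pos: [0.5423, -0.0628, 0.2492]
eef_rot: [0.0, 0.896, 0.444, -0.0]
wrist_force: [-0.1, 0.0, 0.1]
opening: 0.999
time_s: 8.37
eef_pos: [0.5425, -0.0623, 0.2492]
eef_rot: [0.0, 0.954, 0.3, -0.0]
wrist_force: [0.4, -0.6, -0.4]
opening: 1.001
```

View pics/w3.png

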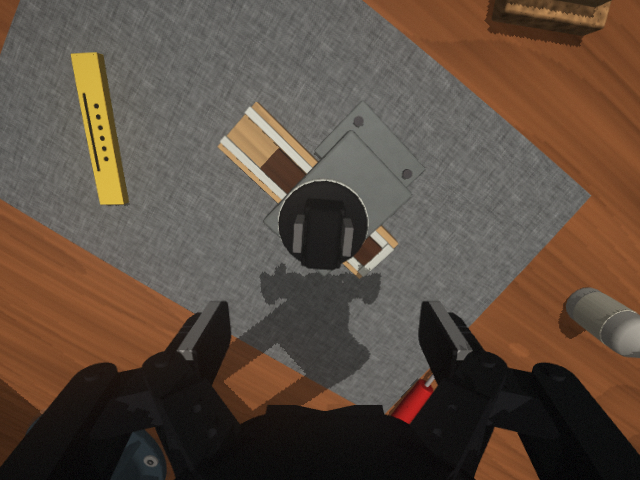

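The bridge's far end now reaches the white stop at about (375,255). The knob is centred near (323,225) with its tabs at about (298,235) and (348,235), so it is nearly aligned. I'll look at an enlarged crop to check the seat and tab angle.

```bash
python3 - <<'E'
import cv2
i=cv2.imread("pics/w3.png")[170:290,260:420];cv2.imwrite("pics/w3c.png",cv2.resize(i,None,fx=5,fy=5,interpolation=cv2.INTER_CUBIC).clip(0,127)*2)
E
```

```text
(no output)
```

View pics/w3c.png

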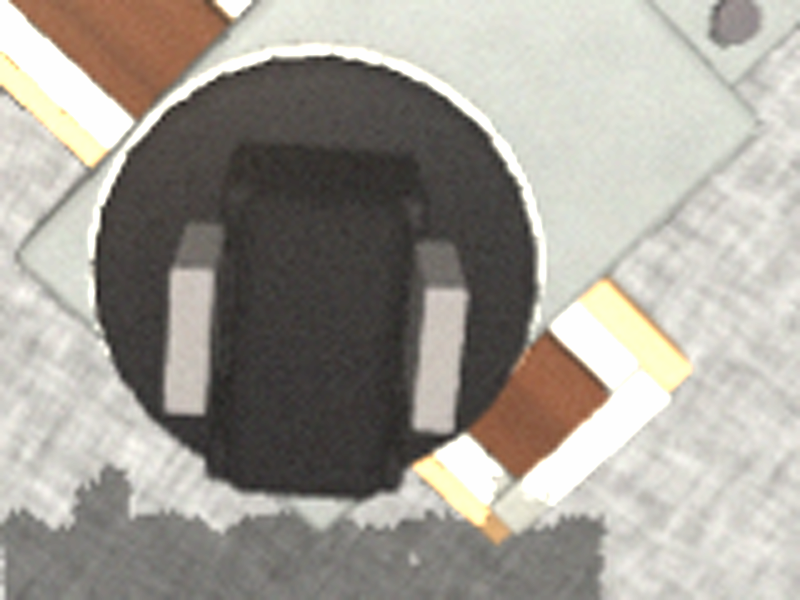

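The bridge sits against the white stop. Next I'll compute the tab pose.

```bash
python3 - <<'E'
import numpy as np
from h import *
from bench import ctrl
W=np.load("pics/w3.npz")
g=lambda x,y,z:ray(W,(260+x/5-.4,170+y/5-.4),z)[:2]
L=[g(*p,.130) for p in((174,268),(217,268),(208,415),(163,415))];R=[g(*p,.130) for p in((422,290),(468,290),(455,432),(412,432))]
l,r=np.mean(L,0),np.mean(R,0)
print(l,r,"mid",(l+r)/2,"dist",np.linalg.norm(l-r),"ang",np.degrees(np.arctan2(*(r-l)[::-1])))
bar=[g(*p,.132) for p in((235,195),(410,200),(398,490),(208,480))];print("bar mid",np.mean(bar,0))
for a,b in((0,3),(1,2)): d=bar[a]-bar[b]; print("bar ang",np.degrees(np.arctan2(*d[::-1])),np.linalg.norm(d))
d=np.mean(L[:2],0)-np.mean(L[2:],0);e=np.mean(R[:2],0)-np.mean(R[2:],0);print("tab dirs",[np.degrees(np.arctan2(*v[::-1])) for v in(d,e)])
ci=np.mean([g(*p,.091) for p in((92,265),(548,265),(320,50))],0)
c=[g(90,265,.085),g(548,265,.085)];print("ring mid",np.mean(c,0),np.linalg.norm(c[0]-c[1]))
q=ctrl.get_obs()["eef_rot"];
import scipy.spatial.transform as t
M=t.Rotation.from_quat([*q[1:],q[0]]).as_matrix();print("tool x,y ang",np.degrees(np.arctan2(M[1,:2],M[0,:2])),ctrl.get_obs()["eef_pos"])
m=(l+r)/2-ctrl.get_obs()["eef_pos"][:2];print("shift tool",m@M[:2,0],m@M[:2,1])
E
```

```text
[ 0.5319058  -0.04556588] [ 0.55140782 -0.07912536] mid [ 0.54165681 -0.06234562] dist 0.03881453069605031 ang -59.83836425676922
bar mid [ 0.54291024 -0.06101229]
bar ang 28.655229206562176 0.04633207746739026
bar ang 33.50975766178151 0.04702939557822773
tab dirs [np.float64(29.77033541980785), np.float64(31.74874607503753)]
ring mid [ 0.54347896 -0.06179219] 0.0829707434659641
tool x,y ang [ 34.92223737 -55.0777601 ] [ 0.54250406 -0.06226013  0.2492454 ]
shift tool -0.0007436273064694986 -0.00041491901240520314
```

The knob axis is at about (.5423,-.0620) and the tab axis at about -59.7°, so the twist needed is +0.08 and the shift about 0. I'll descend with the jaws open.

```bash

python3 -m inch '[{"travel":[-0.5,0,0],"twist":0.08},{"travel":[-0.5,0,20],"twist":0.08},{"travel":[-0.5,0,45],"twist":0.08},{"travel":[-0.5,0,70],"twist":0.08},{"travel":[-0.5,0,90],"twist":0.08}]'
python3 -m inch '[{"travel":[0,0,10],"twist":0},{"travel":[0,0,20],"twist":0},{"travel":[0,0,30],"twist":0},{"travel":[0,0,40],"twist":0},{"travel":[0,0,45],"twist":0}]'
python3 -m inch '[{"travel":[0,0,0],"twist":0},{"travel":[0,0,0],"twist":0}]' 100
python3 - <<'E'
from bench import ctrl
o=ctrl.get_obs();print(o["torque"],o["q"])
E
python3 -m inch '[{"travel":[0,0,0],"twist":0},{"travel":[0,0,0],"twist":0},{"travel":[0,0,0],"twist":0}]' 130
python3 -m inch '[{"travel":[0,0,0],"twist":0},{"travel":[0,0,0],"twist":0},{"travel":[0,0,0],"twist":0}]' 145
python3 - <<'E'
from bench import ctrl
o=ctrl.get_obs();print(o["torque"],o["q"])
E
```

```text
time_s: 8.83
eef_pos: [0.5416, -0.0624, 0.1577]
eef_rot: [-0.0, 0.965, 0.262, -0.0]
wrist_force: [-1.3, 1.1, 0.6]
opening: 0.999
time_s: 9.25
eef_pos: [0.5421, -0.0626, 0.1135]
eef_rot: [-0.0, 0.965, 0.261, -0.0]
wrist_force: [-0.3, 1.1, -0.5]
opening: 1.0
time_s: 9.42
eef_pos: [0.5423, -0.0626, 0.1144]
eef_rot: [0.0, 0.965, 0.26, 0.0]
wrist_force: [0.5, -0.7, 0.0]
opening: 0.75
[0.06012088 0.00466398 0.03272967] [-3.32472771e-01  2.80437905e-01  1.78656350e+00 -2.02676981e-05
  1.07447854e+00  7.11431945e-01]
time_s: 9.67
eef_pos: [0.5425, -0.0624, 0.1152]
eef_rot: [0.0, 0.965, 0.26, 0.0]
wrist_force: [-1.6, 0.9, 4.8]
opening: 0.491
time_s: 9.92
eef_pos: [0.5427, -0.0626, 0.1155]
eef_rot: [0.0, 0.965, 0.26, 0.001]
wrist_force: [-1.8, 2.2, 6.8]
opening: 0.435
[0.41613593 0.45997871 0.0247746 ] [-3.32210813e-01  2.78830218e-01  1.78606947e+00  1.81919448e-04
  1.07523144e+00  7.11513995e-01]
```

```bash

python3 -m inch '[{"travel":[0,0,0],"twist":0},{"travel":[0,0,0],"twist":0},{"travel":[0,0,0],"twist":0}]' 155
python3 -m inch '[{"travel":[0,0,0],"twist":0},{"travel":[0,0,0],"twist":0},{"travel":[0,0,0],"twist":0},{"travel":[0,0,0],"twist":0},{"travel":[0,0,0],"twist":0}]' 163
python3 - <<'E'
from bench import ctrl
import cv2
o=ctrl.get_obs();print(o["torque"],o["q"],o["joint_efforts"])
c=ctrl.camera("wrist");cv2.imwrite("pics/w4.png",c["img"][120:420,160:480])
E
```

```text
time_s: 10.17
eef_pos: [0.5426, -0.0622, 0.1157]
eef_rot: [0.0, 0.965, 0.26, 0.001]
wrist_force: [-3.8, 3.1, 8.5]
opening: 0.397
time_s: 10.58
eef_pos: [0.5422, -0.0615, 0.116]
eef_rot: [-0.001, 0.965, 0.261, 0.0]
wrist_force: [-7.0, 6.2, 14.1]
opening: 0.364
[ 1.15427307  1.01423117 -0.07702678] [-3.31296245e-01  2.77703106e-01  1.78633290e+00  1.62777525e-03
  1.07803066e+00  7.11536367e-01] [-3.25114153e+00 -3.84524989e+01 -2.94587785e+01 -1.19457599e+00
 -2.59982497e+00 -9.91842564e-03]
```

View pics/w4.png

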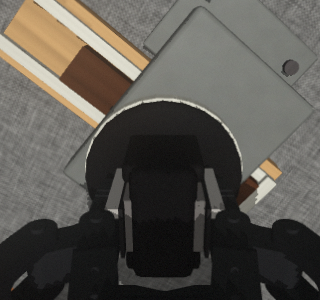

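The pads hold both tabs fully in (31 mm). I'll relieve the side and lift loads, then check the baseline torque.

```bash
cat > r.py <<'E'
import numpy as np
from bench import ctrl
from scipy.spatial.transform import Rotation as R
o=ctrl.get_obs();q=o["eef_rot"];M=R.from_quat([*q[1:],q[0]]).as_matrix()
print("t%.2f yaw %.4f"%(o["time_s"],np.arctan2(M[1,1],M[0,1])),"Ftool",(M.T@o["wrist_force"]).round(1),"Ttool",(M.T@o["torque"]).round(3),"e6 %.3f"%o["joint_efforts"][5],"q6 %.4f"%o["q"][5],"op %.3f"%o["opening"])
E
python3 r.py
python3 -m inch '[{"travel":[0,-0.5,-0.7],"twist":0},{"travel":[0,-1,-1.5],"twist":0},{"travel":[0,-1,-1.5],"twist":0}]' >/dev/null; python3 r.py
for i in 1 2 3; do python3 -m inch '[{"travel":[0,0,0],"twist":0}]'>/dev/null; python3 r.py; done
```

```text
t10.63 yaw -1.0436 Ftool [ -1.9  -9.5 -14.2] Ttool [ 1.566 -0.315  0.025] e6 -0.010 q6 0.7116 op 0.364
t10.88 yaw -1.0438 Ftool [ 2.8 -3.  -2.5] Ttool [ 0.668  0.342 -0.013] e6 0.013 q6 0.7128 op 0.359
t10.97 yaw -1.0439 Ftool [ 0.6 -4.7 -3.1] Ttool [ 0.741  0.337 -0.071] e6 0.011 q6 0.7127 op 0.364
t11.05 yaw -1.0440 Ftool [ 1.8 -3.9 -4.6] Ttool [0.788 0.386 0.012] e6 0.009 q6 0.7128 op 0.359
t11.13 yaw -1.0441 Ftool [ 2.4 -5.1 -4.1] Ttool [ 0.812  0.435 -0.066] e6 0.009 q6 0.7128 op 0.365
```

```bash
for i in 1 2 3; do python3 -m inch '[{"travel":[0,0,0],"twist":0.04},{"travel":[0,0,0],"twist":0.04},{"travel":[0,0,0],"twist":0.04}]'>/dev/null; python3 r.py; done
```

```text
t11.38 yaw -1.0843 Ftool [ 1.  -4.5 -4.5] Ttool [0.831 0.338 0.   ] e6 0.035 q6 0.7529 op 0.364
t11.63 yaw -1.1244 Ftool [ 1.9 -5.  -4.3] Ttool [0.832 0.363 0.064] e6 0.036 q6 0.7930 op 0.362
t11.88 yaw -1.1643 Ftool [ 1.2 -4.5 -3.2] Ttool [0.867 0.248 0.034] e6 0.036 q6 0.8330 op 0.363
```

```bash
for i in 1 2 3 4 5; do python3 -m inch '[{"travel":[0,0,0],"twist":0.04},{"travel":[0,0,0],"twist":0.04}]'>/dev/null; python3 r.py; done
```

```text
t12.05 yaw -1.2060 Ftool [ 1.5 -5.2 -3.3] Ttool [0.814 0.213 0.019] e6 0.392 q6 0.8747 op 0.363
t12.22 yaw -1.2461 Ftool [ 0.4 -5.2 -4.7] Ttool [0.866 0.186 0.006] e6 0.398 q6 0.9147 op 0.362
t12.38 yaw -1.2858 Ftool [-0.  -5.6 -3.6] Ttool [0.865 0.098 0.028] e6 0.433 q6 0.9544 op 0.364
t12.55 yaw -1.3256 Ftool [ 0.2 -5.6 -4.1] Ttool [0.826 0.148 0.014] e6 0.399 q6 0.9943 op 0.364
t12.72 yaw -1.3652 Ftool [ 0.2 -5.5 -3.7] Ttool [0.873 0.052 0.04 ] e6 0.450 q6 1.0339 op 0.367
```

Two rows leave motion transients in the effort reading, so I'll go back to three rows with a settle.

```bash
for i in 1 2 3 4 5; do python3 -m inch '[{"travel":[0,0,0],"twist":0.02},{"travel":[0,0,0],"twist":0.05},{"travel":[0,0,0],"twist":0.05},{"travel":[0,0,0],"twist":0.05}]'>/dev/null; python3 r.py; done
```

```text
t13.05 yaw -1.4132 Ftool [ 0.1 -5.3 -4. ] Ttool [0.893 0.051 0.094] e6 0.019 q6 1.0819 op 0.362
t13.38 yaw -1.4627 Ftool [ 0.  -5.1 -4.2] Ttool [0.866 0.041 0.028] e6 0.028 q6 1.1314 op 0.363
t13.72 yaw -1.5127 Ftool [-1.2 -5.8 -3.7] Ttool [ 0.812 -0.115  0.082] e6 0.019 q6 1.1814 op 0.364
t14.05 yaw -1.5622 Ftool [-0.3 -4.1 -5. ] Ttool [ 0.868 -0.122  0.098] e6 0.029 q6 1.2309 op 0.363
t14.38 yaw -1.6122 Ftool [-1.5 -3.9 -4.6] Ttool [ 0.85  -0.142  0.041] e6 0.020 q6 1.2809 op 0.364
```

```bash
cat > z.py <<'E'
import sys,re,numpy as np
L=sys.stdin.read(); a=[float(x.split()[-1]) for x in re.findall(r"Ttool \[([^\]]*)\]",L)]; e=[float(x) for x in re.findall(r"e6 (\S+)",L)]
print("Tz mean %.3f se %.3f"%(np.mean(a),np.std(a)/len(a)**.5),"e6",e, re.findall(r"t\S+ yaw \S+",L)[-1])
E
for i in 1 2 3 4 5 6 7 8 9 10; do python3 -m inch '[{"travel":[0,0,0],"twist":0}]'>/dev/null; python3 r.py; done | python3 z.py
python3 -m inch '[{"travel":[0,0,0],"twist":0.02},{"travel":[0,0,0],"twist":0.05},{"travel":[0,0,0],"twist":0.05},{"travel":[0,0,0],"twist":0.05}]'>/dev/null; for i in 1 2 3 4 5 6 7 8 9 10; do python3 -m inch '[{"travel":[0,0,0],"twist":0}]'>/dev/null; python3 r.py; done | python3 z.py
```

```text
Tz mean 0.042 se 0.010 e6 [-0.036, -0.04, -0.041, -0.041, -0.041, -0.041, -0.041, -0.041, -0.041, -0.041] t15.22 yaw -1.6121
Tz mean 0.062 se 0.009 e6 [-0.035, -0.04, -0.041, -0.041, -0.04, -0.041, -0.04, -0.04, -0.04, -0.04] t16.38 yaw -1.6618
```

Settled e6 is very clean and hasn't changed, so there's no contact yet. I'll continue with settled steps.

```bash
for i in 1 2 3 4; do python3 -m inch '[{"travel":[0,0,0],"twist":0.025},{"travel":[0,0,0],"twist":0.05},{"travel":[0,0,0],"twist":0.05},{"travel":[0,0,0],"twist":0.05},{"travel":[0,0,0],"twist":0.05}]'>/dev/null; python3 -m inch '[{"travel":[0,0,0],"twist":0},{"travel":[0,0,0],"twist":0}]'>/dev/null; python3 r.py; done
```

```text
t16.97 yaw -1.7118 Ftool [-1.  -3.9 -5.8] Ttool [ 0.79  -0.245  0.025] e6 -0.040 q6 1.3805 op 0.362
t17.55 yaw -1.7618 Ftool [-2.1 -4.3 -4.7] Ttool [ 0.725 -0.233  0.014] e6 -0.040 q6 1.4305 op 0.363
t18.13 yaw -1.8118 Ftool [-0.6 -4.1 -5.2] Ttool [ 0.711 -0.274  0.021] e6 -0.040 q6 1.4805 op 0.360
t18.72 yaw -1.8618 Ftool [-2.8 -4.4 -4.8] Ttool [ 0.733 -0.284  0.017] e6 -0.040 q6 1.5305 op 0.366
```

```bash
for i in 1 2 3; do python3 -m inch '[{"travel":[0,0,0],"twist":0.025},{"travel":[0,0,0],"twist":0.05},{"travel":[0,0,0],"twist":0.05},{"travel":[0,0,0],"twist":0.05},{"travel":[0,0,0],"twist":0.05}]'>/dev/null; python3 -m inch '[{"travel":[0,0,0],"twist":0},{"travel":[0,0,0],"twist":0}]'>/dev/null; python3 r.py; done
python3 - <<'E'
from bench import ctrl
import cv2
c=ctrl.camera("wrist");cv2.imwrite("pics/w5.png",c["img"][100:420,140:500])
E
```

```text
t19.30 yaw -1.9118 Ftool [-1.9 -3.7 -4.6] Ttool [ 0.653 -0.365 -0.   ] e6 -0.040 q6 1.5805 op 0.369
t19.88 yaw -1.9618 Ftool [-3.1 -4.  -5.9] Ttool [ 0.612 -0.425  0.063] e6 -0.040 q6 1.6305 op 0.366
t20.47 yaw -2.0118 Ftool [-2.4 -3.6 -5.1] Ttool [ 0.615 -0.412  0.04 ] e6 -0.039 q6 1.6805 op 0.365
```

View pics/w5.png

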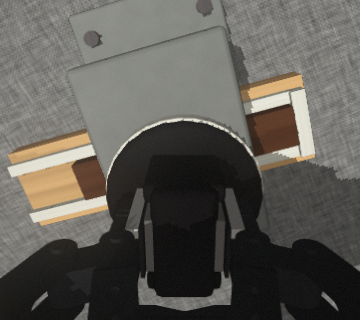

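The knob has turned with the gripper (bar still aligned) and the bridge is still home. Contact is due by about 1.06 rad, so I'll use finer steps.

```bash
for i in 1 2 3; do python3 -m inch '[{"travel":[0,0,0],"twist":0.02},{"travel":[0,0,0],"twist":0.04},{"travel":[0,0,0],"twist":0.04},{"travel":[0,0,0],"twist":0.04},{"travel":[0,0,0],"twist":0.04}]'>/dev/null; python3 -m inch '[{"travel":[0,0,0],"twist":0},{"travel":[0,0,0],"twist":0}]'>/dev/null; python3 r.py; done
```

```text
t21.10 yaw -2.0518 Ftool [-3.4 -4.  -6.1] Ttool [ 0.562 -0.469  0.091] e6 -0.039 q6 1.7205 op 0.362
t21.68 yaw -2.0918 Ftool [-2.6 -3.2 -5.5] Ttool [ 0.464 -0.513  0.047] e6 -0.037 q6 1.7605 op 0.364
t22.27 yaw -2.1318 Ftool [-2.5 -2.5 -5.2] Ttool [ 0.462 -0.514  0.018] e6 -0.020 q6 1.8005 op 0.364
```

Contact began at about yaw -2.09. 13 N corresponds to e6 of about +0.07, roughly 0.22 rad further.

```bash
for i in 1 2 3 4; do python3 -m inch '[{"travel":[0,0,0],"twist":0.02},{"travel":[0,0,0],"twist":0.04},{"travel":[0,0,0],"twist":0.04},{"travel":[0,0,0],"twist":0.04},{"travel":[0,0,0],"twist":0.04}]'>/dev/null; python3 -m inch '[{"travel":[0,0,0],"twist":0},{"travel":[0,0,0],"twist":0}]'>/dev/null; python3 r.py; done
```

```text
t22.85 yaw -2.1717 Ftool [-3.6 -3.2 -5.2] Ttool [ 0.477 -0.559 -0.009] e6 -0.004 q6 1.8405 op 0.363
t23.43 yaw -2.2116 Ftool [-3.7 -2.5 -5.6] Ttool [ 0.452 -0.56  -0.005] e6 0.012 q6 1.8804 op 0.361
t24.02 yaw -2.2516 Ftool [-3.3 -2.4 -6. ] Ttool [ 0.386 -0.536 -0.049] e6 0.028 q6 1.9204 op 0.365
t24.60 yaw -2.2916 Ftool [-3.1 -1.3 -5.4] Ttool [ 0.408 -0.612 -0.115] e6 0.044 q6 1.9604 op 0.365
```

```bash
python3 -m inch '[{"travel":[0,0,0],"twist":0.025},{"travel":[0,0,0],"twist":0.05},{"travel":[0,0,0],"twist":0.05},{"travel":[0,0,0],"twist":0.05},{"travel":[0,0,0],"twist":0.05}]'>/dev/null; python3 -m inch '[{"travel":[0,0,0],"twist":0},{"travel":[0,0,0],"twist":0}]'>/dev/null; python3 r.py
python3 -m inch '[{"travel":[0,0,0],"twist":0},{"travel":[0,0,0],"twist":0},{"travel":[0,0,0],"twist":0}]' 140
python3 r.py
```

```text
t25.18 yaw -2.3415 Ftool [-3.5 -1.6 -6. ] Ttool [ 0.288 -0.601 -0.056] e6 0.064 q6 2.0103 op 0.365
time_s: 25.43
eef_pos: [0.5414, -0.0621, 0.1153]
eef_rot: [0.0, 0.926, -0.377, -0.0]
wrist_force: [-0.5, 1.0, -1.3]
opening: 0.452
t25.43 yaw -2.3431 Ftool [-1.1 -0.4  1.3] Ttool [ 0.082 -0.066 -0.07 ] e6 0.084 q6 2.0118 op 0.452
```

```bash
python3 -m inch '[{"travel":[0,0,0],"twist":0},{"travel":[0,0,0],"twist":0},{"travel":[0,0,0],"twist":0},{"travel":[0,0,0],"twist":0},{"travel":[0,0,0],"twist":0}]' 0
python3 -m inch '[{"travel":[0,0,-10],"twist":0},{"travel":[0,0,-35],"twist":0},{"travel":[0,0,-70],"twist":0},{"travel":[0,0,-105],"twist":0},{"travel":[0,0,-135],"twist":0}]'
python3 -m inch '[{"travel":[0,0,0],"twist":0},{"travel":[0,0,0],"twist":0},{"travel":[0,0,0],"twist":0}]'
python3 - <<'E'
from bench import ctrl
import cv2,numpy as np
c=ctrl.camera("wrist");np.savez("pics/w6.npz",**c)
i=c["img"][150:290,240:420];cv2.imwrite("pics/w6.png",cv2.resize(i,None,fx=4,fy=4,interpolation=cv2.INTER_CUBIC).clip(0,127)*2)
E
```

```text
time_s: 25.85
eef_pos: [0.5419, -0.0619, 0.116]
eef_rot: [0.0, 0.926, -0.377, 0.0]
wrist_force: [-0.8, 0.1, 0.0]
opening: 1.002
time_s: 26.27
eef_pos: [0.5419, -0.0618, 0.254]
eef_rot: [-0.0, 0.926, -0.377, 0.001]
wrist_force: [0.6, 0.0, 0.8]
opening: 0.997
time_s: 26.52
eef_pos: [0.5413, -0.0616, 0.2508]
eef_rot: [0.0, 0.926, -0.377, -0.0]
wrist_force: [-0.6, 0.2, -0.2]
opening: 1.001
```

View pics/w6.png

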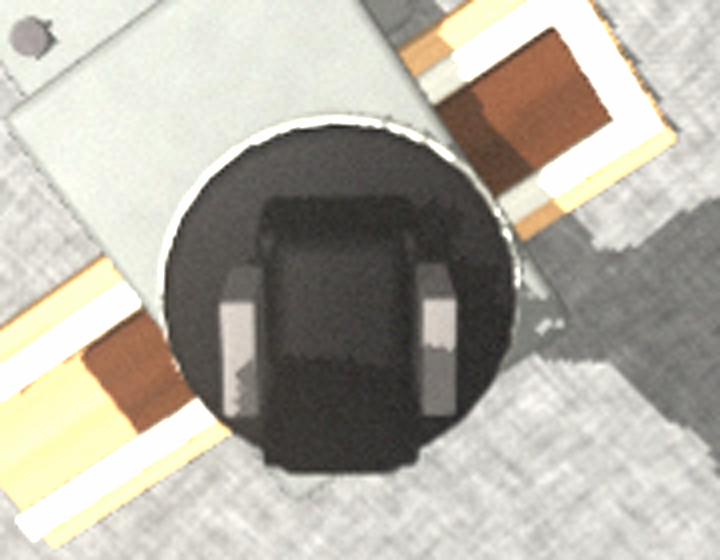

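Both tabs are out: outer spacing is 59 px against 58.6 px in the pre-pinch view. The knob has hardly slipped, the bridge is at the stop, and the robot is clear.

```bash
python3 -c "
from bench import ctrl
print(ctrl.hand_in())"
```

```text
the job is handed in; nothing more can be done
None
```

I pushed the bridge home, clamped it with the knob, released the tabs and handed the job in at about 26.6 s. No verdict is reported, so these are my own readings:

- **Bridge:** I pushed it until the force against the stop reached about 10 N. Three later wrist pictures show it against the white stop.
- **Clamping:** I pinched both tabs fully in (opening about 31 mm) and turned the knob about 1.30 rad clockwise. The foot touched at about 1.05 rad. I estimate the final force at 12.6 N, from the angle turned past contact and the rise in the last joint's torque.
- **Release:** In the last picture both tabs are fully out (59 px apart, against 58.6 px before pinching). The knob slipped back no more than about 0.02 rad, and the gripper is open, well above the knob.

**Disagreements and gaps:**
- **Wrist torque:** It was too noisy (about ±0.04 N m) to show the contact, and its readings over the last turns did not clearly confirm the load. The force estimate therefore rests on the steady joint-6 torque, which rose 0.40 N m per rad against the stated 0.43.
- **Foot force:** I could not measure it directly after release.
- **Bystanders:** I did not check them again at the end. The robot stayed clear of them throughout.

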